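# Shim the rocking bakery scale

### The job

The bench scale rocks because one of its feet, at the corner by the wooden wedge, has lost its pad. With your fingertips push the wedge, by its thick end and along the bench, under that bare foot until the rocking stops: the scale stands level with all four corners carried. Do not pinch or lift the wedge, do not touch the scale or shove it out of place, leave the other things alone, and take your hand away at the end.

Things in the scene. Friction and masses are not known exactly. Their poses are not given: they have to be found in the camera images.
- scale: White loose bench scale, about 4 kg, 220 mm (its x) by 260 mm (its y), 62 mm high, flat steel plate on top. Housing underside 24 mm above the bench: the wedge passes beneath. Origin: centre of the footprint at the level of the good feet's undersides; z up. Feet at x +-85, y +-105 mm: three are rubber, 24 mm high and across; that at +x +y is a bare steel stem. It starts tilted 0.055 rad towards that
- bare_foot (a point): Centre of the lower end of the bare stem, 16 mm across, at x 85, y 105, z 12 mm in the scale's frame: 12 mm above the bench when level, about 5 mm at the start. Raising it takes a push of about 1 to 5 N on the wedge; once the scale is level the wedge is snug and the push rises steeply, past 10 N within a few mm, and pushing on only slides the whole scale away
- opposite_foot (a point): Centre of the underside of the rubber foot diagonally opposite the bare one (x -85, y -105, z 0 mm in the scale's frame): about 7 mm above the bench at the start, on the bench (height 0) when the scale is level
- stop_end (a point): Lower end of a short stop, 16 mm across, under the housing at x 30, y 50, z 3 mm in the scale's frame. The scale leans on it at the start; it is 3 mm clear of the bench when level
- wedge_centre (a point): Middle of the loose plain wooden wedge, 6 mm above its underside: 150 mm long, 48 wide, 0.09 kg, flat on the bench beside the scale, thickness growing evenly from 2.5 mm (thin end) to 23 mm (thick end). y points to the thick end, x across, z up; the thin end points roughly at the bare foot. Level: thick end's face 84 to 88 mm from the stem's axis
- wedge_heel (a point): centre of the wedge's thick end face (48 mm wide, 23 mm high), 11.5 mm above the bench: push here, towards -y of the wedge; same axes as wedge_centre
- wedge_tip (a point): middle of the thin end's edge (2.5 mm thick), about 1 mm above the bench
- cutter: bystander: loose metal pastry cutter ring, 70 mm across, 40 mm high, open top and bottom; origin at the centre of its underside
- tin: bystander: loose dark steel baking tin, 110 (its x) by 200 mm (its y), 65 mm high; origin at the centre of its underside
- jar: bystander: loose closed amber jar, 66 mm across, 100 mm high; origin at the centre of its underside
- scraper: bystander: loose dough scraper lying flat, 150 mm (its y) by 96 mm (its x), up to 22 mm high at its wooden handle; origin 31 mm from the outer side of the handle, on the bench

How it is judged:
At the end, for the whole second after the job is handed in: The bare foot rests on the wedge (more than 0.5 N, stem within 26 mm of the wedge's centre line), the opposite foot is down on the bench (within 1.5 mm), the scale is level within 0.013 rad, the wedge lies on the bench, and scale and wedge are at rest (angle between scale's own z axis and vertical below 0.013 rad and height (world z) of opposite_foot below 0.0015 m and contact force between wedge and scale above 0.5 N and x of bare_foot in the frame of wedge_centre between -0.026 and 0.026 m and height (world z) of wedge_centre below 0.01 m and linear speed of each of wedge, scale below 0.01 m/s and angular speed of scale below 0.05 rad/s); the robot touches nothing.
It fails at once if the wedge is lifted off the bench (its middle more than 10 mm up) (height (world z) of wedge_centre above 0.016 m).
It fails at once if the wedge is tipped up more than 0.2 rad (angle between wedge_centre's own z axis and vertical above 0.2 rad).
It fails at once if the robot touches the scale (more than 1 N) (contact force between any of the fingers, the arm and scale above 1 N).
It fails at once if the scale is shoved more than 20 mm out of place (distance of scale from where it was at the start of the episode above 0.02 m).
It fails at once if the cutter, tin, jar or scraper is moved more than 15 mm (distance of any of cutter, tin, jar, scraper from where it was at the start of the episode above 0.015 m).
It also fails if it takes over 45 s, if anything falls off the work surface, if the arm or the gripper's body presses on something with over 40 N, if the wrist force passes 120 N, or if a joint passes its speed limit or range.

### The arm

A 6-joint arm with a two-finger parallel gripper is mounted at the origin on the work surface. World frame = base frame: x ahead of the robot, y to its left, z up, the work surface at z = 0. Lengths are in m, angles in rad, forces in N, time in s.
With the tool pointing down it reaches from about 0.35 to 0.725 m from the base axis. Payload 4.3 kg.
Tool frame: the origin (TCP) lies midway between the tips of the shut fingers; the grasp point (between the pads) lies 19 mm behind it; z points along the fingers, y is the direction in which the jaws open and shut (so a half turn about z gives the same grasp; the last joint's range is limited). The gripper opens to 85 mm and grips with 20 to 120 N. Pads are 22 mm wide; open, the fingers measure 114 mm over their backs; the gripper's body (76 mm by 85 mm) begins 54 mm behind the grasp point. The pads swing forward as they close: fully open they stand 13 mm farther back than shut.
Start: joints at [-1.395, 0.377, 0.081, 1.274, 0, 1.46], TCP at [0.162, -0.552, 0.205] pointing down, gripper open.
Joint ranges: [-2.72, 2.72], [-0.84, 1.66], [-1.02, 1.22], [-1.77, 2.12], [-1.37, 1.28], [-3.14, 3.14]. Speed limits (rad/s): [2.57, 2.57, 3.14, 3.14, 3.14, 3.14].

### API

Orientations are given as [roll, pitch, yaw] about the fixed x, y, z axes, in that order (R = Rz(yaw) Ry(pitch) Rx(roll)).
In Python, from workcell import ctrl, read_camera gives the robot as it stands. The module is installed in compiled form; this text tells all that it offers.
- The arm moves only by the shell command python3 -m creep 'ROWS' [OPENING]. ROWS is JSON, a list of rows, each a list of 2 entries, a list of its own where there are three numbers: the shift along the tool's x, y, z in mm, then the turn about the tool's z in degrees. A call has 1 to 8 rows; each row shifts and turns the pose as measured when the row begins, along the tool's axes as they then stand; what a row does not reach is not made up. A row lasts 1/12 s, in which the tool goes at most 41.7 mm and 7.16 degrees, less where a joint would pass 70% of its speed; a pose out of reach is approached as far as the arm can. A call is refused whole if a number of a shift passes 41.7 or a number of a turn 7.16, either way. A call with a gripper value outside its range is refused whole. OPENING is the opening, from 0 (shut) to 1 (fully open), set as the call begins (- or left out, the last holds). The fingers move at their own pace and stop on an object; the grip force is fixed at half the most. Time passes only in rows, so rows that do not move let the fingers close. It gives the time, the measured TCP pose, the force and the opening at its end, in the units of the state.
- ctrl.sense(): the state, without advancing time (a new reading comes with each control period).
- read_camera(name): name is "scene" or "top" or "wrist"; returns a dict with "pixels" (384x512x3 uint8, blue, green, red), "fx", "fy", "cx", "cy" (pixels), "rvec" (rotation vector, rad) and "tvec" (3), from world to camera coordinates, as OpenCV has them. Camera axes: x right, y down, z forward; pixel columns grow to the right and rows downward; lengths in m; the calibration is good to about 2 mm. A picture is of the moment at which its call begins. There is no depth.
- ctrl.close_job(): hands the job in, once; it reports no verdict.
The state is a dict: "time": time; "joint_positions": joint angles; "joint_velocities": joint speeds; "tau": joint torques, N m; "eef_pos": TCP position; "orientation": TCP orientation; "contact_force": force on the tool from outside, world axes, zero at the start; "torque": the same for the moment, N m; "opening": finger opening in m.
Only numpy, scipy, OpenCV 4.12 (cv2) and the standard library are available. Lean on these libraries where they do the work, as an engineer would, in place of code of your own. Each camera call takes 0.05 s, during which the arm holds its last target.

## Working session

There is one attempt and no reset: what is moved stays moved. The work goes in short steps, Python scripts to look and compute and a shell command to move; the robot and the scene stay as the last step left them, time stands still between calls to the robot, and variables do not carry over. Pictures are saved under pics/ and viewed, and the job is handed in when it is done.

```bash
mkdir -p pics
cat > h.py <<'E'
import numpy as np, cv2
from workcell import ctrl, read_camera
def cam(n, save=None):
    c=read_camera(n)
    if save: cv2.imwrite('pics/'+save, c['pixels'])
    c['K']=np.array([[c['fx'],0,c['cx']],[0,c['fy'],c['cy']],[0,0,1.]])
    c['R']=cv2.Rodrigues(np.array(c['rvec'],float))[0]; c['t']=np.array(c['tvec'],float).ravel()
    return c
def ray(c,uv,z):
    d=c['R'].T@np.linalg.solve(c['K'],[uv[0],uv[1],1.]); o=-c['R'].T@c['t']
    return o+d*(z-o[2])/d[2]
def proj(c,P):
    p=c['K']@(c['R']@np.array(P,float)+c['t']); return p[:2]/p[2]
E
python3 - <<'E'
from h import *
for n in('scene','top','wrist'):
    c=cam(n,n+'0.png'); print(n,-c['R'].T@c['t'],c['fx'],c['R'].round(3).tolist())
s=ctrl.sense(); print({k:np.round(v,3).tolist() for k,v in s.items()})
E
```

```text
scene [1.32267839 0.35608841 0.76181004] 372.0581503012428 [[-0.423, 0.906, 0.015], [0.598, 0.292, -0.746], [-0.681, -0.307, -0.665]]
top [0.4631351  0.04619155 1.15245423] 416.0021393620687 [[0.013, -1.0, -0.008], [-0.992, -0.012, -0.129], [0.129, 0.009, -0.992]]
wrist [ 0.23539478 -0.52927804  0.37172747] 290.3653311989975 [[0.281, -0.96, -0.001], [-0.914, -0.268, 0.305], [-0.293, -0.085, -0.952]]
{'time': 0.15, 'joint_positions': [-1.395, 0.378, 0.08, 1.274, -0.0, 1.461], 'joint_velocities': [-0.001, -0.003, 0.003, -0.001, 0.0, 0.001], 'tau': [0.001, -46.404, 27.017, 0.014, -0.0, 0.0], 'eef_pos': [0.162, -0.551, 0.204], 'orientation': [-3.14, -0.0, 0.286], 'contact_force': [0.519, -0.031, -0.622], 'torque': [-0.038, -0.001, 0.018], 'opening': 0.086}
```

View pics/scene0.png

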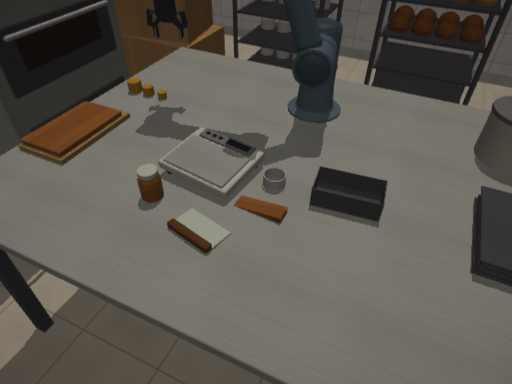

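View pics/top0.png

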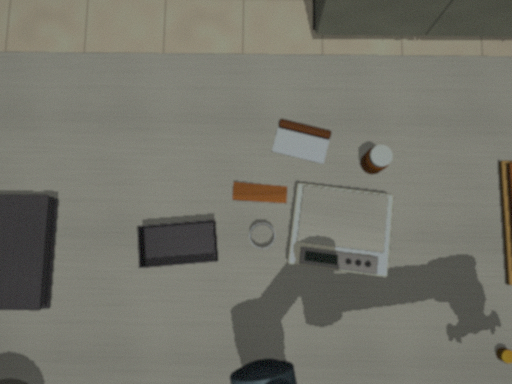

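View pics/wrist0.png

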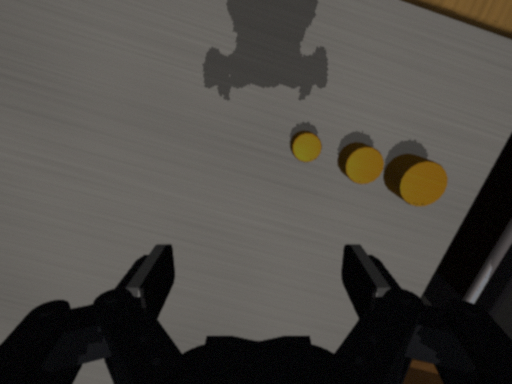

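The top view shows the wedge at about (233–287, 181–203), with the scale at (288–392, 182–276) and its bare corner at the upper left. The cutter is at (262,233), the scraper at (302,142), the jar at (377,157) and the tin at (178,243). Next I'll measure these.

Run:
```python
from h import *
for n,box in(('top',(220,100,400,290)),('scene',(150,110,320,260))):
    c=cam(n); im=c['pixels']
    x0,y0,x1,y1=box
    s=4 if n=='scene' else 3
    cv2.imwrite(f'pics/{n}1.png',cv2.resize(im[y0:y1,x0:x1],None,fx=s,fy=s,interpolation=cv2.INTER_CUBIC))
    hsv=cv2.cvtColor(im,cv2.COLOR_BGR2HSV)
    m=cv2.inRange(hsv,(5,120,80),(20,255,255))
    k,l,st,ce=cv2.connectedComponentsWithStats(m)
    for i in range(1,k):
        if st[i,4]>100:
            print(n,st[i].tolist(),ce[i].round(1))
            cs=cv2.findContours((l==i).astype('uint8'),0,2)[0][0]
            b=cv2.boxPoints(cv2.minAreaRect(cs)); ap=cv2.approxPolyDP(cs,4,True)[:,0]
            print(b.round(1).tolist(),ap.tolist())
            for z in(0,.012,.02): print(z,[ray(c,p,z)[:2].round(4).tolist() for p in b])
```

```text
top [281, 122, 49, 15, 162] [304.7 128.9]
[[280.5, 125.0999984741211], [281.6000061035156, 120.5], [329.70001220703125, 132.10000610351562], [328.6000061035156, 136.6999969482422]] [[281, 123], [329, 135]]
0 [[0.818, -0.0106], [0.8316, -0.0137], [0.7989, -0.1508], [0.7854, -0.1475]]
0.012 [[0.8143, -0.0101], [0.8277, -0.0131], [0.7954, -0.1487], [0.7821, -0.1455]]
0.02 [[0.8118, -0.0097], [0.8252, -0.0127], [0.7931, -0.1473], [0.7798, -0.1441]]
top [501, 162, 11, 122, 602] [507.1 217.2]
[[501.0, 162.0], [511.0, 162.0], [511.0, 283.0], [501.0, 283.0]] [[501, 162], [511, 283], [505, 179], [509, 162], [511, 182], [511, 162]]
0 [[0.7176, -0.6307], [0.7179, -0.6587], [0.3838, -0.6367], [0.3834, -0.6097]]
0.012 [[0.715, -0.6237], [0.7153, -0.6514], [0.3846, -0.6296], [0.3843, -0.6029]]
0.02 [[0.7132, -0.619], [0.7135, -0.6465], [0.3852, -0.6248], [0.3848, -0.5984]]
top [233, 182, 54, 20, 849] [258.9 192.3]
[[232.60000610351562, 198.8000030517578], [233.89999389648438, 181.8000030517578], [286.20001220703125, 185.89999389648438], [284.8999938964844, 202.8000030517578]] [[234, 183], [235, 19
[... 1093 characters left out ...]
, [0.389, -0.6053], [0.7912, -0.6492]]
0.012 [[0.6982, -0.8468], [0.219, -0.8514], [0.4037, -0.5902], [0.7996, -0.6334]]
0.02 [[0.7049, -0.834], [0.2308, -0.8386], [0.4135, -0.5801], [0.8052, -0.6228]]
scene [234, 196, 53, 24, 596] [260.7 206.5]
[[233.60000610351562, 205.39999389648438], [237.39999389648438, 192.60000610351562], [286.79998779296875, 207.10000610351562], [283.1000061035156, 219.89999389648438]] [[234, 204], [280, 219], [286, 210], [245, 196]]
0 [[0.6423, -0.0254], [0.5884, -0.0409], [0.5812, 0.1175], [0.6334, 0.1269]]
0.012 [[0.6531, -0.0194], [0.5999, -0.0347], [0.5929, 0.1213], [0.6443, 0.1305]]
0.02 [[0.6602, -0.0154], [0.6076, -0.0305], [0.6007, 0.1238], [0.6515, 0.1329]]
```

```bash
ls pics
```

```text
scene0.png
scene1.png
top0.png
top1.png
wrist0.png
```

View pics/top1.png

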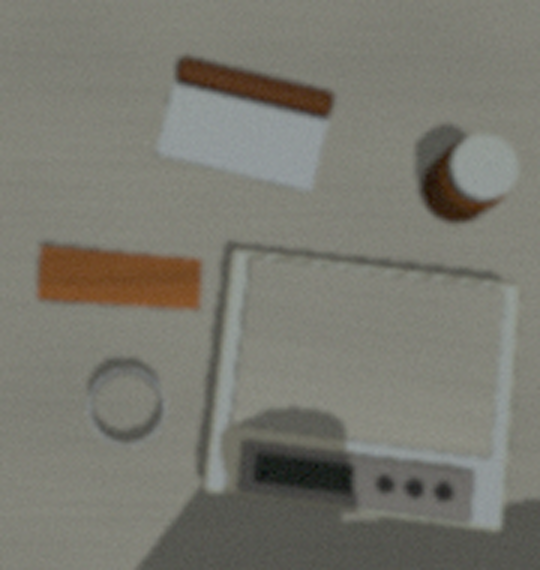

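View pics/scene1.png

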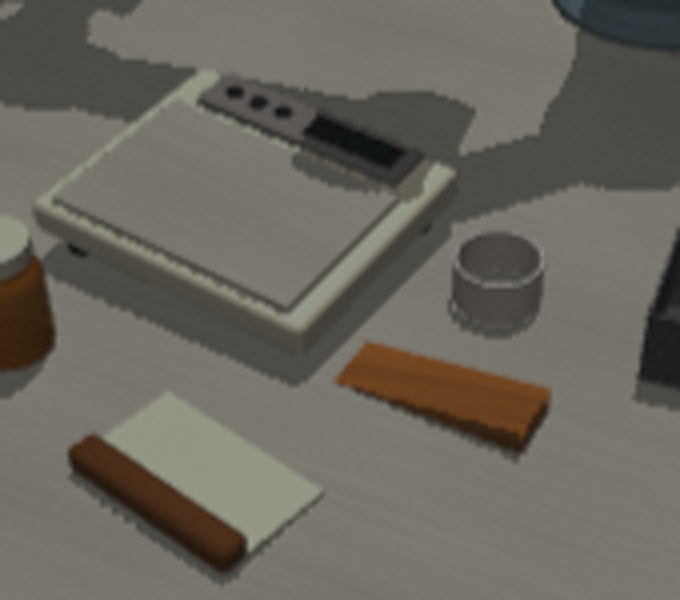

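Run:
```python
from h import *
c=cam('top'); im=c['pixels']
cv2.imwrite('pics/t2.png',cv2.resize(im[170:290,282:402],None,fx=5,fy=5,interpolation=cv2.INTER_CUBIC))
for n,p,z in(('TL',(232,248),.055),('TR',(517,285),.063),('BR',(502,530),.07),('BL',(207,490),.061)):
    print(n,ray(c,(220+p[0]/3,100+p[1]/3),z).round(4))
s=cam('scene')
# near corner (bare) & right corner in scene crop
for n,p,z in(('TL',(296,330),.055),('BL',(455,172),.061),('TR',(37,208),.063)):
    print(n,ray(s,(150+p[0]/4,110+p[1]/4),z).round(4))
```

```text
TL [ 0.643  -0.0537  0.055 ]
TR [ 0.6117 -0.3031  0.063 ]
BR [ 0.4002 -0.282   0.07  ]
BL [ 0.4302 -0.0317  0.061 ]
TL [ 0.6575 -0.0462  0.055 ]
BL [ 0.4454 -0.0194  0.061 ]
TR [ 0.6304 -0.2851  0.063 ]
```

View pics/t2.png

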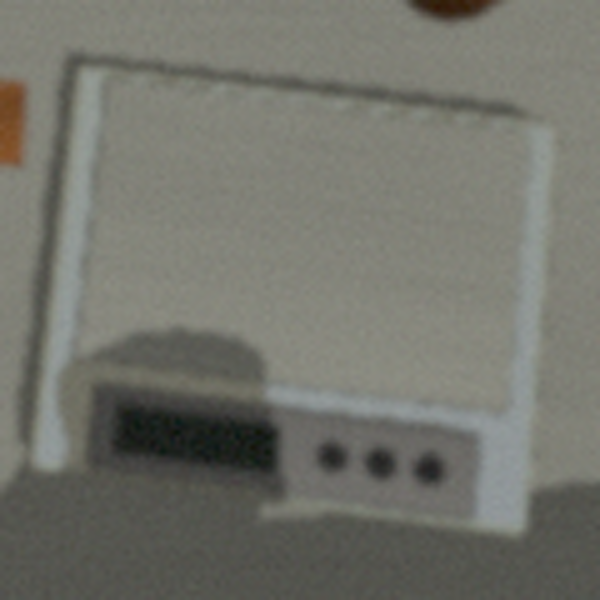

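```bash
python3 -m creep '[[[30,-26,0],-7.1],[[33,-22,0],-7.1],[[36,-18,0],-7.1],[[38,-13,0],-7.1],[[39,-8,0],-7.1],[[40,-4,0],-7.1],[[40,1,0],-7.1],[[39,6,0],-7.1]]' 0.25
```

```text
time: 1.02
eef_pos: [0.3351, -0.2797, 0.2018]
orientation: [3.14, 0.004, 1.286]
contact_force: [1.5, -0.4, 0.1]
opening: 0.0212
```

Run:
```python
from h import *
s=ctrl.sense();p=s['eef_pos'];y=s['orientation'][2]
print(np.round(p,4),s['orientation'],s['joint_positions'])
d=np.array([.627,.175])-p[:2]
print('tool xy mm',1e3*(d@[np.cos(y),np.sin(y)]),1e3*(d@[np.sin(y),-np.cos(y)]),'turn',-(87.4-np.degrees(y)))
```

```text
[ 0.3351 -0.2797  0.2018] [3.13961814 0.00422277 1.28570663] [-0.8389604   0.09572227 -0.29262205  1.17855158 -0.00255287  1.01691648]
tool xy mm 518.4070859313873 152.2031359881836 turn -13.73443650977454
```

```bash
python3 -m creep '[[[39,11,0],-6.9],[[37,16,0],-6.9],[[35,20,0],0],[[35,20,0],0],[[35,20,0],0],[[35,20,0],0],[[35,20,0],0],[[35,20,0],0]]'
python3 - <<'E'
from h import *
s=ctrl.sense();p=s['eef_pos'];y=s['orientation'][2]
d=np.array([.627,.175])-p[:2]
print('tool xy mm',1e3*(d@[np.cos(y),np.sin(y)]),1e3*(d@[np.sin(y),-np.cos(y)]),'turn',-(87.4-np.degrees(y)))
E
```

```text
time: 1.68
eef_pos: [0.5079, 0.0058, 0.2028]
orientation: [3.135, 0.008, 1.541]
contact_force: [0.9, -1.0, 0.6]
opening: 0.0213
tool xy mm 172.69481642591293 113.98774826796387 turn 0.8983634280150739
```

```bash
python3 -m creep '[[[34,23,0],0],[[34,23,0],0],[[34,23,0],0],[[34,22,0],0],[[30,20,0],0.9],[[6,3,0],0],[[0,0,0],0]]'
python3 - <<'E'
from h import *
s=ctrl.sense();p=s['eef_pos'];y=s['orientation'][2]
d=np.array([.627,.175])-p[:2]
print('tool xy mm',1e3*(d@[np.cos(y),np.sin(y)]),1e3*(d@[np.sin(y),-np.cos(y)]),'turn',-(87.4-np.degrees(y)))
cam('wrist','w3.png');cam('top','t3.png')
E
```

```text
time: 2.27
eef_pos: [0.6301, 0.1879, 0.2003]
orientation: [3.132, 0.006, 1.535]
contact_force: [0.8, -0.1, -0.3]
opening: 0.0213
tool xy mm -12.992296924271812 -2.6138816257930784 turn 0.5676021386569516
```

View pics/w3.png

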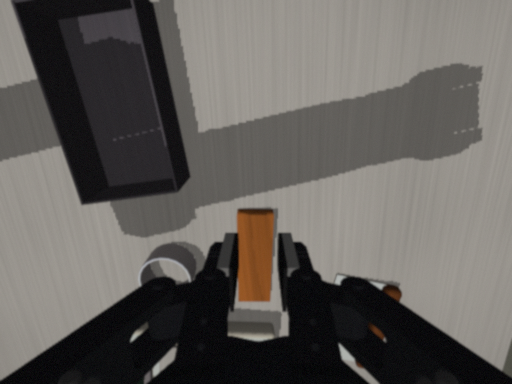

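Run:
```python
from h import *
c=cam('wrist'); s=ctrl.sense(); p=s['eef_pos']
print('tcp ground',proj(c,[p[0],p[1],0]),'tcp',proj(c,p))
hsv=cv2.cvtColor(c['pixels'],cv2.COLOR_BGR2HSV)
m=cv2.inRange(hsv,(5,120,60),(20,255,255)); m[:, :225]=0; m[:,300:]=0
cs=max(cv2.findContours(m,0,2)[0],key=cv2.contourArea)
b=cv2.boxPoints(cv2.minAreaRect(cs)); print(b.round(1).tolist(), cv2.boundingRect(cs))
for uv,z in (((238,209),.023),((274,209),.023),((238,301),.002),((270,301),.002)): print(ray(c,uv,z).round(4))
for uv,z in (((238,209),0),((274,209),0)): print('z0',ray(c,uv,z).round(4))
print(s['eef_pos'],s['orientation'])
```

```text
tcp ground [257.42312019 161.18364141] tcp [259.79661788 229.00027577]
[[238.0, 209.0], [274.0, 209.0], [274.0, 299.0], [238.0, 299.0]] (238, 209, 37, 91)
[0.6016 0.1289 0.023 ]
[0.6475 0.127  0.023 ]
[ 0.591  -0.0287  0.002 ]
[ 0.6394 -0.0309  0.002 ]
z0 [0.5997 0.1198 0.    ]
z0 [0.6487 0.1178 0.    ]
[0.62870185 0.18491798 0.20100617] [3.13271066 0.00666309 1.53197702]
```

```bash
python3 -m creep '[[[-5,-2,40],0.8],[[-5,0,40],0],[[0,0,40],0],[[0,0,35],0],[[0,0,20],0],[[0,0,5],0],[[0,0,0],0]]'
python3 - <<'E'
from h import *
c=cam('wrist','w4.png'); print(ctrl.sense()['eef_pos'],ctrl.sense()['orientation'])
E
```

```text
time: 3.0
eef_pos: [0.6277, 0.161, 0.0239]
orientation: [3.121, 0.007, 1.503]
contact_force: [-0.8, -0.5, 0.2]
opening: 0.0216
[0.62791594 0.16096544 0.02465343] [3.12092697 0.00688763 1.50302938]
```

View pics/w4.png

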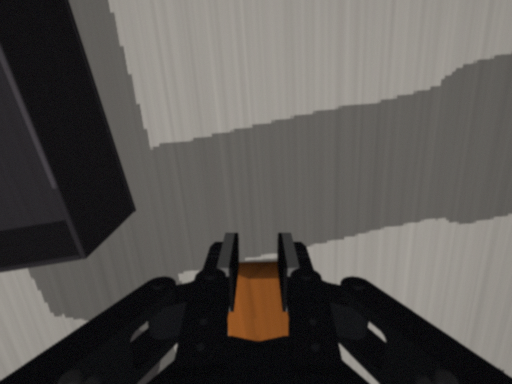

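```bash
python3 -m creep '[[[0,0,8],-0.8],[[0,0,5],0],[[0,0,0],0],[[0,0,0],0]]'; python3 -c "
from h import *
print(ctrl.sense()['contact_force'],ctrl.sense()['orientation'])"
```

```text
time: 3.38
eef_pos: [0.6331, 0.1602, 0.0179]
orientation: [3.11, 0.005, 1.517]
contact_force: [-0.3, -0.2, -0.8]
opening: 0.0215
[-0.26658592 -0.24501482 -0.77748493] [3.1100984  0.00502876 1.51661322]
```

```bash
python3 -m creep '[[[0,-4,6],0],[[-6,-4,5],0],[[-6,-2,3],0],[[-5,0,0],0]]'; python3 -c "
from h import *
print(ctrl.sense()['contact_force'],ctrl.sense()['orientation'])
cam('top','t5.png')"
```

```text
time: 3.72
eef_pos: [0.6243, 0.1443, 0.005]
orientation: [3.105, 0.004, 1.519]
contact_force: [-0.1, -0.4, -0.3]
opening: 0.0215
[-0.07937084 -0.35258234 -0.28038339] [3.10459812 0.00368453 1.51913689]
```

View pics/t5.png

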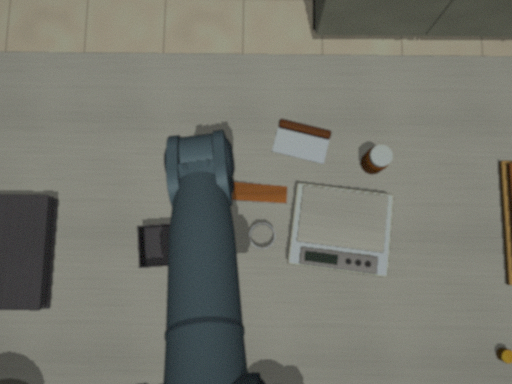

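```bash
python3 -m creep '[[[-6,0,-4],0],[[-6,0,-1],0],[[-6,0,0],0],[[-6,0,0],0]]'; python3 -c "
from h import *
print(ctrl.sense()['contact_force'],ctrl.sense()['orientation'])
cam('scene','s6.png')"
```

```text
time: 4.1
eef_pos: [0.6229, 0.1171, 0.011]
orientation: [3.104, 0.004, 1.518]
contact_force: [0.0, 0.3, -0.5]
opening: 0.0216
[ 0.03316315  0.25430479 -0.51038425] [3.10442647 0.00437795 1.51805787]
```

View pics/s6.png

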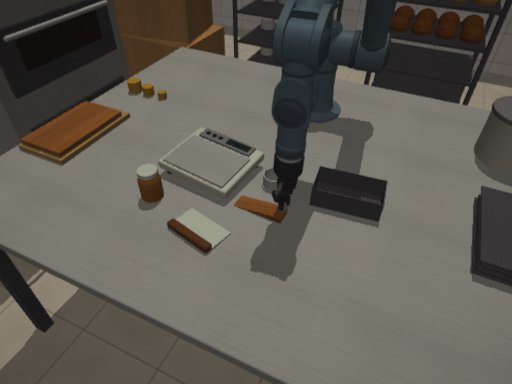

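```bash
cat >> h.py <<'E'
def wedge(save=None):
    c=cam('scene'); im=c['pixels']
    hsv=cv2.cvtColor(im,cv2.COLOR_BGR2HSV)
    m=cv2.inRange(hsv,(5,120,80),(20,255,255)); m[:170]=0; m[:,:195]=0
    cs=[k for k in cv2.findContours(m,0,2)[0] if cv2.contourArea(k)>20]
    print('wedge bbox',[cv2.boundingRect(k) for k in cs])
    if save: cv2.imwrite('pics/'+save,cv2.resize(im[110:260,150:320],None,fx=4,fy=4,interpolation=cv2.INTER_CUBIC))
    t=cam('top'); hsv=cv2.cvtColor(t['pixels'],cv2.COLOR_BGR2HSV)
    m=cv2.inRange(hsv,(5,120,80),(20,255,255)); m[:170]=0; m[:,420:]=0
    for k in cv2.findContours(m,0,2)[0]:
        if cv2.contourArea(k)>20:
            b=cv2.boundingRect(k); print('top bbox',b)
            print(' rightmost px->', ray(t,(b[0]+b[2],b[1]+b[3]/2),.001).round(4))
    s=ctrl.sense(); print(s['time'],np.round(s['eef_pos'],4),np.round(s['contact_force'],2),np.round(s['orientation'],3))
E
python3 -c "
from h import *
wedge('s7.png')"
```

```text
wedge bbox [(195, 234, 14, 11), (234, 196, 43, 21)]
top bbox (247, 184, 39, 18)
 rightmost px-> [ 0.6222 -0.027   0.001 ]
4.25 [0.6228 0.1171 0.0108] [ 1.15  0.63 -0.41] [3.105 0.004 1.517]
```

View pics/s7.png

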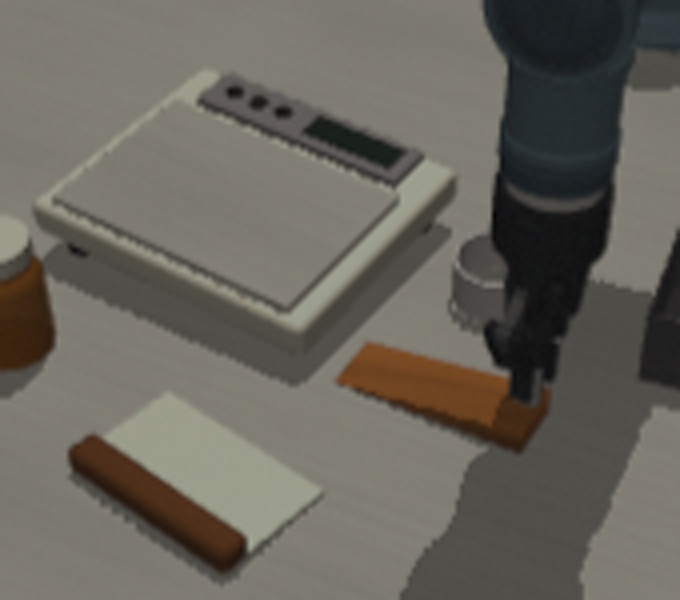

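The fingertips are hovering over the wedge's thick end, because partly open tips sit higher than the TCP. The wedge hasn't moved. I'll lift, back off and shut the fingers so the tips match the TCP.

```bash
python3 -m creep '[[[0,0,-15],0],[[0,0,-15],0],[[15,2,0],0],[[20,2,0],0],[[12,0,0],0],[[0,0,0],0]]' 0; python3 -c "
from h import *
wedge('s8.png')"
```

```text
time: 4.75
eef_pos: [0.6282, 0.1677, 0.0404]
orientation: [3.106, 0.002, 1.516]
contact_force: [-0.3, -0.2, 1.0]
opening: 0.0004
wedge bbox [(234, 196, 53, 24)]
top bbox (233, 182, 53, 21)
 rightmost px-> [ 0.6237 -0.027   0.001 ]
4.85 [0.6277 0.1657 0.0402] [0.28 0.21 0.59] [3.107 0.004 1.515]
```

View pics/s8.png

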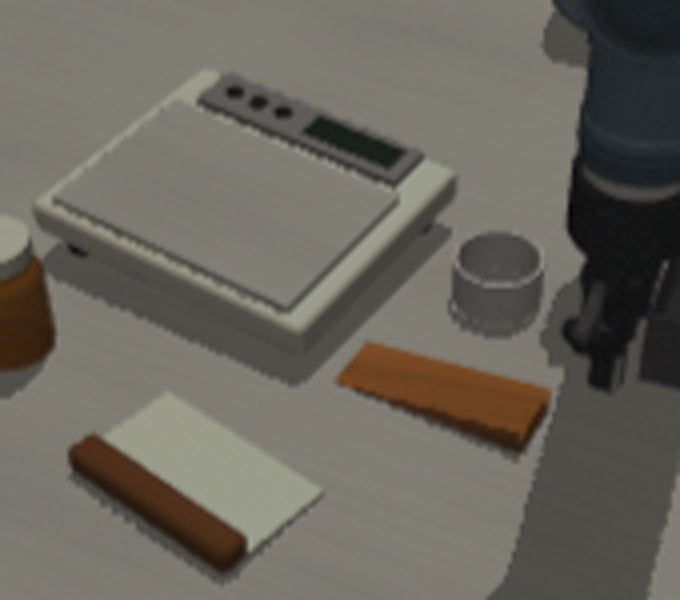

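```bash
python3 -m creep '[[[0,-1,15],0],[[0,-1,10],0],[[0,-1,5],0],[[0,0,0],0]]'; python3 -c "
from h import *
wedge('s9.png')"
```

```text
time: 5.18
eef_pos: [0.6247, 0.1641, 0.0076]
orientation: [3.109, 0.006, 1.514]
contact_force: [-0.1, 0.1, -0.9]
opening: 0.0002
wedge bbox [(234, 196, 53, 24)]
top bbox (233, 182, 53, 20)
 rightmost px-> [ 0.6251 -0.027   0.001 ]
5.2833 [0.6257 0.1642 0.0088] [-0.33 -0.17  0.69] [3.107 0.005 1.514]
```

View pics/s9.png

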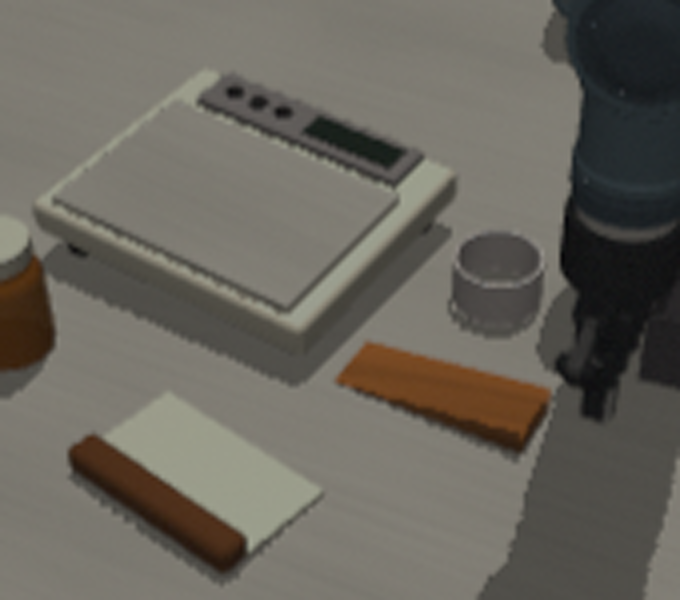

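```bash
python3 -m creep '[[[-8,0,0],0],[[-8,0,0],0],[[-8,0,0],0],[[-8,0,0],0],[[-8,0,0],0],[[-6,0,0],0]]'; python3 -c "
from h import *
wedge('s10.png')"
```

```text
time: 5.78
eef_pos: [0.6249, 0.1136, 0.0117]
orientation: [3.103, 0.005, 1.514]
contact_force: [-1.0, 0.5, 0.1]
opening: 0.0002
wedge bbox [(234, 196, 44, 20)]
top bbox (249, 184, 38, 18)
 rightmost px-> [ 0.6223 -0.0298  0.001 ]
5.8833 [0.6249 0.1134 0.0117] [-0.38 -1.29 -0.41] [3.103 0.005 1.512]
```

View pics/s10.png

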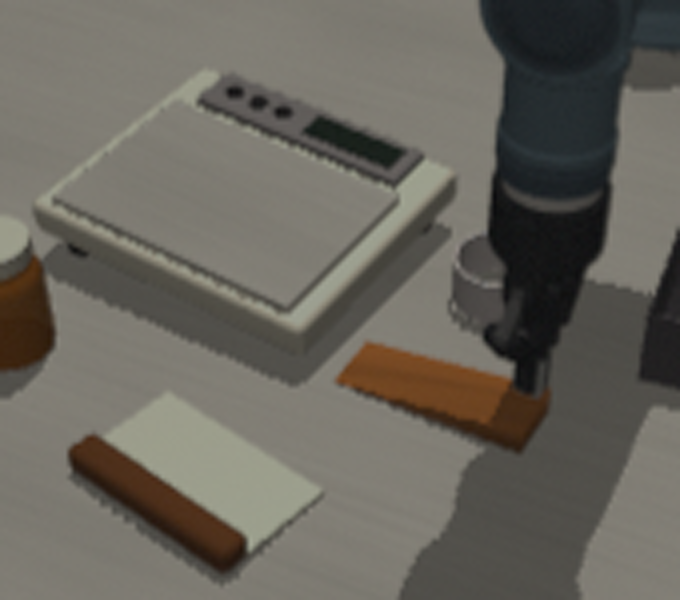

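Run:
```python
from h import *
s=cam('scene');p=ctrl.sense()['eef_pos']
f=lambda P:((proj(s,P)-[150,110])*4).round(0)
print('tcp',f(p),'heel top ends',f([.601,.121,.023]),f([.649,.119,.023]),'bottom',f([.601,.121,0]),f([.649,.119,0]), 'tip',f([.593,-.027,.002]),f([.641,-.030,.002]))
cv2.imwrite('pics/w11.png',cam('wrist')['pixels'])
c=cam('wrist');print(proj(c,p),proj(c,[.625,.12,.023]))
print(f([p[0],p[1],p[2]+.02]))
```

```text
tcp [521. 415.] heel top ends [544. 385.] [515. 428.] bottom [542. 407.] [513. 451.] tip [363. 338.] [330. 376.]
[260.31673906 228.13527489] [260.93027761 227.60894457]
[523. 395.]
```

View pics/w11.png

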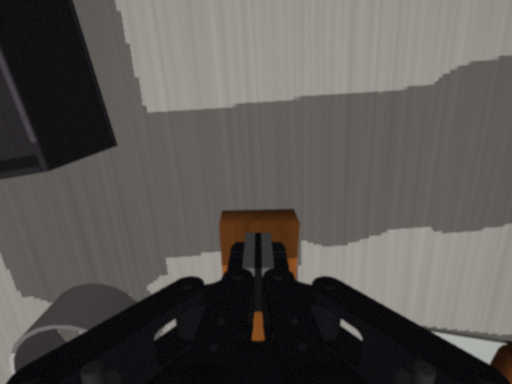

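Run:
```python
from h import *
s=cam('scene');im=s['pixels']
g=cv2.convertScaleAbs(im[175:230,255:310],alpha=2.2,beta=10)
cv2.imwrite('pics/s12.png',cv2.resize(g,None,fx=10,fy=10,interpolation=cv2.INTER_CUBIC))
p=ctrl.sense()['eef_pos'];print(p,((proj(s,p)-[255,175])*10).round())
w=cam('wrist');g=cv2.convertScaleAbs(w['pixels'][190:350,200:320],alpha=2.5,beta=10)
cv2.imwrite('pics/w12.png',cv2.resize(g,None,fx=3.5,fy=3.5,interpolation=cv2.INTER_CUBIC))
for P in ([.625,.123,.023],[.625,.123,0]): print(((proj(w,P)-[200,190])*3.5).round(),((proj(s,P)-[255,175])*10).round())
```

```text
[0.62472997 0.11540462 0.01137862] [257. 388.]
[213. 119.] [284. 368.]
[207.  68.] [279. 425.]
```

View pics/s12.png

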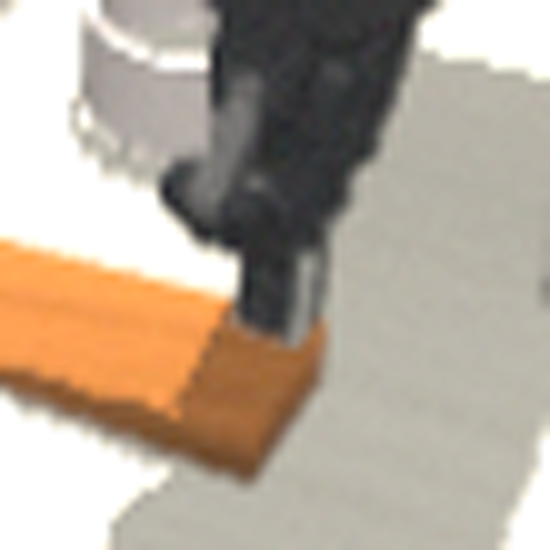

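View pics/w12.png

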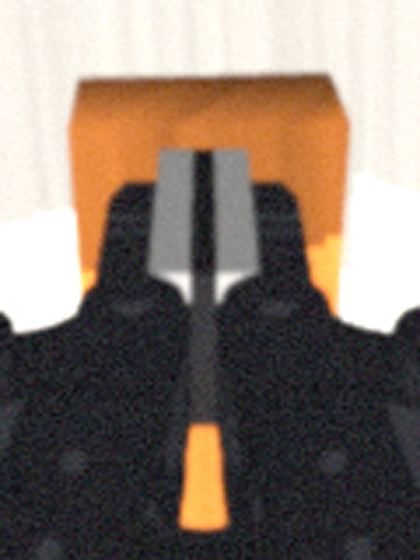

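Run:
```python
from h import *
s=cam('scene');w=cam('wrist')
P=lambda c:c['K']@np.c_[c['R'],c['t']]
X=cv2.triangulatePoints(P(s),P(w),np.array([[284.],[209.5]]),np.array([[258.6],[232.9]]));X=X[:3,0]/X[3,0]
print(X,proj(s,X),proj(w,X)); st=ctrl.sense(); print(st['eef_pos'],st['orientation'],st['joint_positions'])
```

```text
[0.62339642 0.12291605 0.03130188] [283.80687765 209.3195593 ] [258.80598887 230.76915844]
[0.62467899 0.11557073 0.01128706] [3.10318494 0.00470285 1.51523566] [ 0.08855901  0.58088254 -0.11292292  0.839655   -0.01016563  1.71463588]
```

Triangulating the fingertip from the scene and wrist views puts it at z≈31 mm, while the reported TCP is 11 mm. The real tips are about 20 mm higher than reported, so I'm over the wedge again. I'll back off and descend further, checking force and images.

```bash
python3 -m creep '[[[0,0,-6],0],[[15,1,0],0],[[18,1,0],0],[[12,0,0],0],[[0,0,5],0],[[0,0,5],0],[[0,0,0],0]]'
python3 - <<'E'
from h import *
s=cam('scene');im=s['pixels'];w=cam('wrist')
a=cv2.resize(cv2.convertScaleAbs(im[175:235,265:325],alpha=2.2,beta=10),None,fx=6,fy=6,interpolation=cv2.INTER_CUBIC)
b=cv2.resize(cv2.convertScaleAbs(w['pixels'][190:340,200:320],alpha=2.5,beta=10),(288,360),interpolation=cv2.INTER_CUBIC)
cv2.imwrite('pics/m13.png',np.hstack([a,b]))
st=ctrl.sense(); print(np.round(st['eef_pos'],4),st['contact_force'],proj(s,st['eef_pos']))
E
```

```text
time: 6.82
eef_pos: [0.6301, 0.1661, 0.0078]
orientation: [3.102, 0.004, 1.518]
contact_force: [0.7, -0.1, 0.2]
opening: -0.0001
[0.6303 0.1655 0.0084] [ 0.89975662  0.13035298 -0.15927834] [296.61523023 221.50709297]
```

View pics/m13.png

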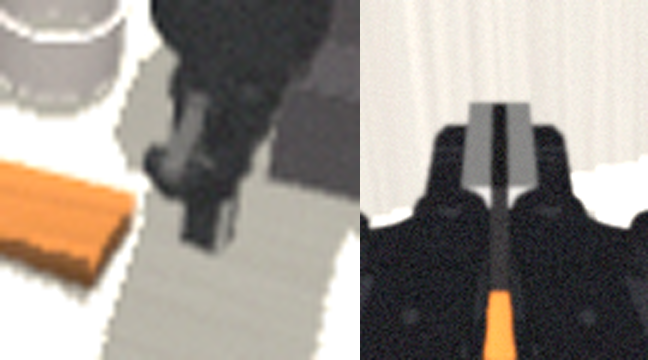

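```bash
python3 -m creep '[[[0,-2,5],0],[[0,-2,5],0],[[0,0,0],0]]'; python3 -m creep '[[[0,0,4],0],[[0,0,0],0]]';  python3 - <<'E'
from h import *
s=cam('scene');im=s['pixels'];w=cam('wrist')
a=cv2.resize(cv2.convertScaleAbs(im[175:235,265:325],alpha=2.2,beta=10),None,fx=6,fy=6,interpolation=cv2.INTER_CUBIC)
b=cv2.resize(cv2.convertScaleAbs(w['pixels'][190:340,200:320],alpha=2.5,beta=10),(288,360),interpolation=cv2.INTER_CUBIC)
cv2.imwrite('pics/m14.png',np.hstack([a,b]))
st=ctrl.sense(); print(np.round(st['eef_pos'],4),st['contact_force'],proj(s,st['eef_pos']))
E
```

```text
time: 7.17
eef_pos: [0.6265, 0.1641, -0.0026]
orientation: [3.101, 0.004, 1.515]
contact_force: [0.5, 0.3, 0.4]
opening: -0.0003
time: 7.33
eef_pos: [0.6259, 0.1632, -0.0075]
orientation: [3.103, 0.005, 1.514]
contact_force: [-0.1, -0.6, -0.6]
opening: -0.0002
[ 0.6267  0.1634 -0.0066] [ 0.32338711  0.5198948  -0.20438759] [295.91694418 224.09476887]
```

View pics/m14.png

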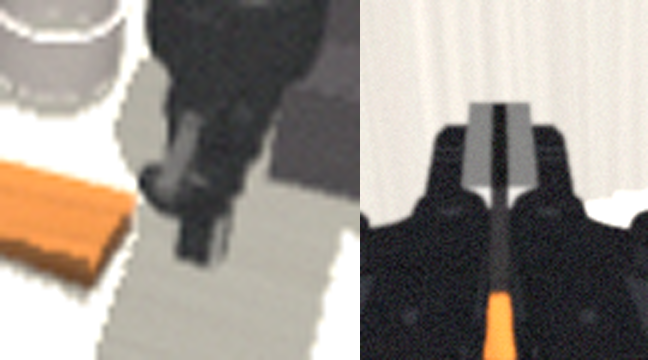

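The TCP now reads −7 mm and there's still no contact, so the height offset is confirmed and the tips are about 12 mm up. Advancing again.

```bash
python3 -m creep '[[[-8,0,2],0],[[-8,0,0],0],[[-8,0,0],0],[[-8,0,0],0],[[-8,0,0],0],[[-5,0,0],0]]'; python3 -c "
from h import *
wedge('s15.png')"
```

```text
time: 7.93
eef_pos: [0.625, 0.1146, -0.0078]
orientation: [3.099, 0.004, 1.515]
contact_force: [-0.7, 0.5, -0.2]
opening: 0.0001
wedge bbox [(229, 194, 48, 22)]
top bbox (248, 183, 46, 20)
 rightmost px-> [ 0.6225 -0.0493  0.001 ]
8.0333 [ 0.625   0.1146 -0.0077] [-1.25 -0.06  0.26] [3.099 0.004 1.514]
```

View pics/s15.png

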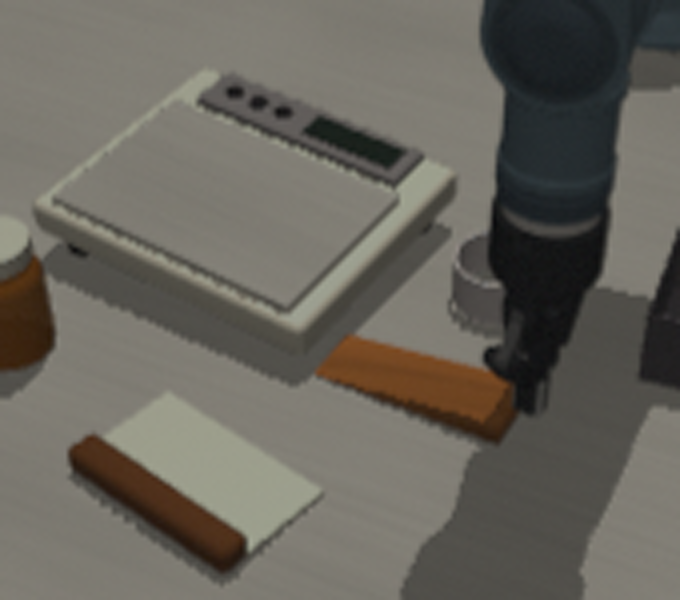

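```bash
python3 -m creep '[[[-7,0,0],0],[[-7,0,0],0],[[-7,0,0],0],[[-7,0,0],0]]'; python3 -c "
from h import *
wedge('s16.png')"
```

```text
time: 8.37
eef_pos: [0.6235, 0.086, -0.0075]
orientation: [3.099, 0.003, 1.516]
contact_force: [-0.7, 0.6, -1.1]
opening: -0.0001
wedge bbox [(195, 234, 14, 11), (228, 193, 41, 19)]
top bbox (266, 185, 29, 18)
 rightmost px-> [ 0.6197 -0.0521  0.001 ]
8.4667 [ 0.6235  0.0852 -0.0075] [-0.19  0.04  0.2 ] [3.099e+00 3.000e-03 1.515e+00]
```

View pics/s16.png

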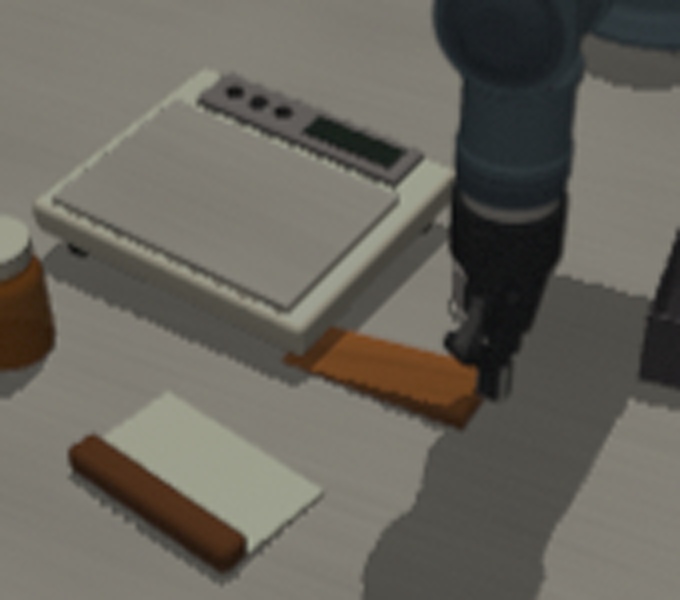

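```bash
python3 -m creep '[[[-5,0,0],0],[[-5,0,0],0],[[-5,0,0],0],[[-5,0,0],0]]'
python3 - <<'E'
from h import *
t=cam('top','t17.png');hsv=cv2.cvtColor(t['pixels'],cv2.COLOR_BGR2HSV)
m=cv2.inRange(hsv,(5,110,70),(20,255,255)); m[:170]=0; m[:,330:]=0
ys,xs=np.nonzero(m)
for u in sorted(set(xs)): 
    v=ys[xs==u]; print(u,v.min(),v.max(),end=' | ')
s=ctrl.sense();print(np.round(s['eef_pos'],4),np.round(s['contact_force'],2))
cv2.imwrite('pics/s17.png',cv2.resize(cam('scene')['pixels'][110:260,150:320],None,fx=4,fy=4,interpolation=cv2.INTER_CUBIC))
E
```

```text
time: 8.8
eef_pos: [0.6223, 0.0657, -0.0074]
orientation: [3.099, 0.0, 1.517]
contact_force: [-0.0, 1.7, 0.3]
opening: 0.0001
277 187 201 | 278 185 201 | 279 185 201 | 280 185 201 | 281 186 201 | 282 186 201 | 283 186 201 | 284 186 201 | 285 186 202 | 286 186 202 | 287 186 202 | 288 186 202 | 289 186 202 | 290 186 202 | 291 186 202 | 292 186 202 | 293 187 202 | 294 187 195 | 295 187 188 | [ 0.6223  0.0645 -0.0074] [-0.34  0.52 -0.02]
```

View pics/s17.png

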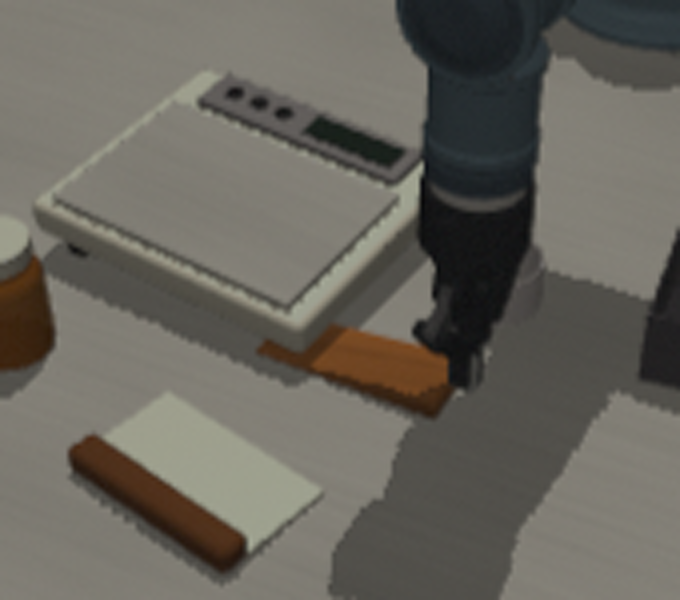

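```bash
python3 -m creep '[[[-5,0,0],0],[[-5,0,0],0]]';python3 -m creep '[[[-5,0,0],0],[[-5,0,0],0]]'; python3 -m creep '[[[-4,0,0],0]]'; python3 -m creep '[[[-4,0,0],0]]'; python3 -c "
from h import *
wedge('s18.png')"
```

```text
time: 9.07
eef_pos: [0.6217, 0.0554, -0.0074]
orientation: [3.099, 0.0, 1.517]
contact_force: [-0.3, 1.7, -0.7]
opening: 0.0001
time: 9.23
eef_pos: [0.6212, 0.045, -0.0074]
orientation: [3.099, -0.001, 1.518]
contact_force: [0.2, 1.8, -0.5]
opening: -0.0001
time: 9.32
eef_pos: [0.6209, 0.0405, -0.0074]
orientation: [3.099, -0.001, 1.518]
contact_force: [0.3, 1.8, -0.1]
opening: -0.0001
time: 9.4
eef_pos: [0.6206, 0.036, -0.0074]
orientation: [3.099, -0.001, 1.517]
contact_force: [0.4, 1.9, -1.0]
opening: -0.0004
wedge bbox [(195, 234, 14, 11), (228, 191, 25, 15)]
9.5 [ 0.6206  0.0352 -0.0074] [-0.07 -0.66  0.39] [3.099 0.    1.516]
```

View pics/s18.png

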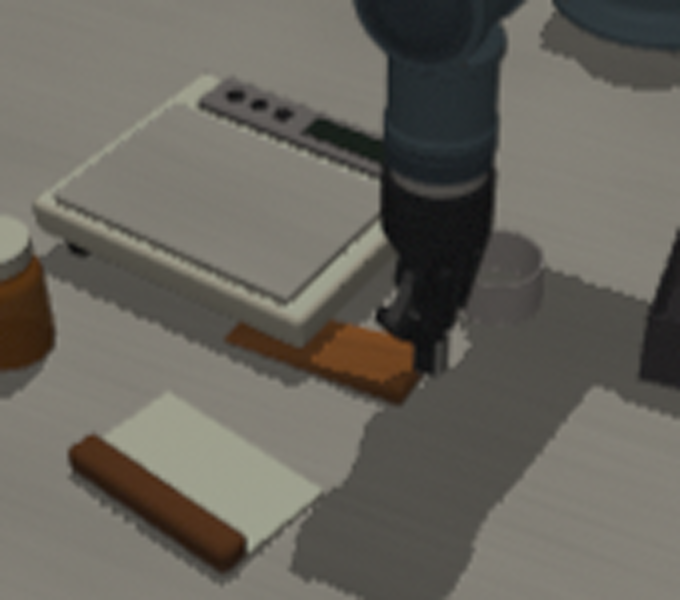

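```bash
python3 -m creep '[[[-4,0,0],0]]';python3 -m creep '[[[-3,0,0],0]]'; python3 -m creep '[[[-3,0,0],0]]'; python3 -c "
from h import *
wedge('s19.png')"
```

```text
time: 9.58
eef_pos: [0.6204, 0.0316, -0.0074]
orientation: [3.099, -0.0, 1.517]
contact_force: [0.7, 1.4, -0.5]
opening: 0.0
time: 9.67
eef_pos: [0.6202, 0.0285, -0.0074]
orientation: [3.099, -0.001, 1.517]
contact_force: [0.5, 2.4, -0.0]
opening: 0.0001
time: 9.75
eef_pos: [0.62, 0.0257, -0.0074]
orientation: [3.099, -0.002, 1.517]
contact_force: [-0.0, 3.7, -0.0]
opening: -0.0001
wedge bbox [(195, 234, 14, 12), (227, 190, 23, 14)]
9.85 [ 0.62    0.0251 -0.0074] [-0.04  1.2   0.38] [ 3.099 -0.     1.517]
```

View pics/s19.png

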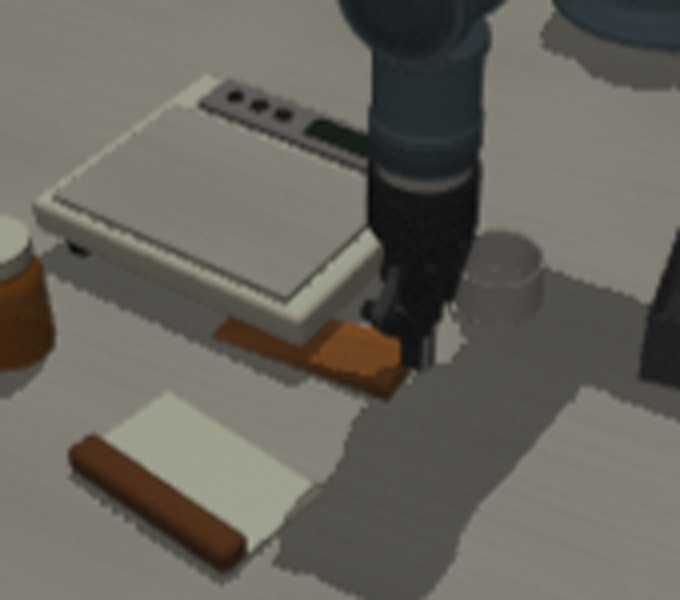

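Force is rising (about 3.7 N), so I'm near the predicted point. I'll continue in 1.5–2 mm steps.

```bash
python3 -m creep '[[[-2,0,0],0]]';python3 -m creep '[[[-2,0,0],0]]'
```

```text
time: 9.93
eef_pos: [0.6199, 0.0235, -0.0074]
orientation: [3.099, -0.001, 1.517]
contact_force: [0.7, 3.8, -0.1]
opening: -0.0002
time: 10.02
eef_pos: [0.6198, 0.0221, -0.0074]
orientation: [3.099, -0.003, 1.518]
contact_force: [0.9, 4.3, -0.1]
opening: -0.0002
```

```bash
python3 -m creep '[[[-2,0,0],0]]';python3 -m creep '[[[-2,0,0],0]]'; python3 -c "
from h import *
wedge('s20.png')
c=cam('top'); cv2.imwrite('pics/t20.png',cv2.resize(c['pixels'][100:290,220:400],None,fx=3,fy=3,interpolation=cv2.INTER_CUBIC))"
```

```text
time: 10.1
eef_pos: [0.6197, 0.0208, -0.0074]
orientation: [3.099, -0.004, 1.518]
contact_force: [0.2, 6.8, 0.3]
opening: -0.0001
time: 10.18
eef_pos: [0.6196, 0.0204, -0.0073]
orientation: [3.099, -0.008, 1.519]
contact_force: [0.4, 9.1, 0.8]
opening: 0.0002
wedge bbox [(195, 234, 14, 12), (228, 190, 20, 14)]
10.2833 [ 0.6196  0.0204 -0.0073] [-0.36  6.06  0.24] [ 3.099 -0.008  1.519]
```

View pics/s20.png

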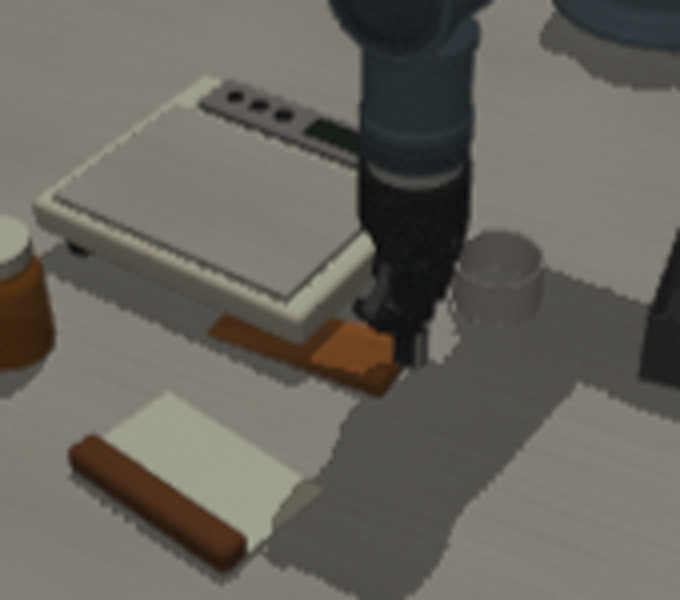

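View pics/t20.png

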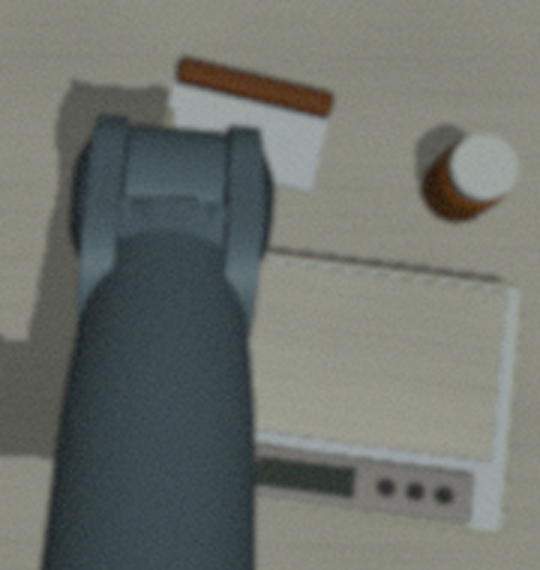

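Push force climbed 4→9 N over the last 2 mm, right at the predicted position, so the wedge is snug. I'll back away and check.

```bash
python3 -m creep '[[[4,0,0],0],[[10,0,0],0],[[15,0,0],0],[[25,0,0],0],[[30,0,-5],0],[[10,0,-30],0],[[0,0,-40],0],[[0,0,-40],0]]'; python3 -m creep '[[[30,0,-30],0],[[38,0,0],0],[[38,0,0],0],[[38,0,0],0],[[20,0,0],0],[[0,0,0],0]]'; python3 -c "
from h import *
wedge('s21.png')
c=cam('top'); cv2.imwrite('pics/t21.png',cv2.resize(c['pixels'][100:290,220:400],None,fx=3,fy=3,interpolation=cv2.INTER_CUBIC))"
```

```text
time: 11.0
eef_pos: [0.6119, 0.1142, 0.0997]
orientation: [3.118, 0.01, 1.514]
contact_force: [0.4, 0.5, 1.0]
opening: 0.0
time: 11.5
eef_pos: [0.6293, 0.2835, 0.1432]
orientation: [3.092, 0.014, 1.508]
contact_force: [-0.4, 0.2, 0.4]
opening: -0.0001
wedge bbox [(228, 190, 24, 16)]
top bbox (274, 185, 22, 18)
 rightmost px-> [ 0.6198 -0.0549  0.001 ]
11.6 [0.6291 0.2801 0.1429] [-0.08  0.21  0.09] [3.093 0.016 1.506]
```

View pics/s21.png

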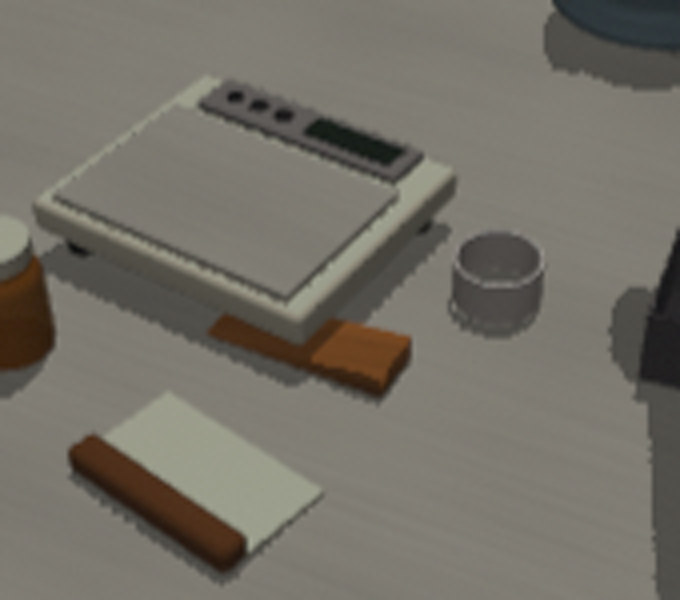

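View pics/t21.png

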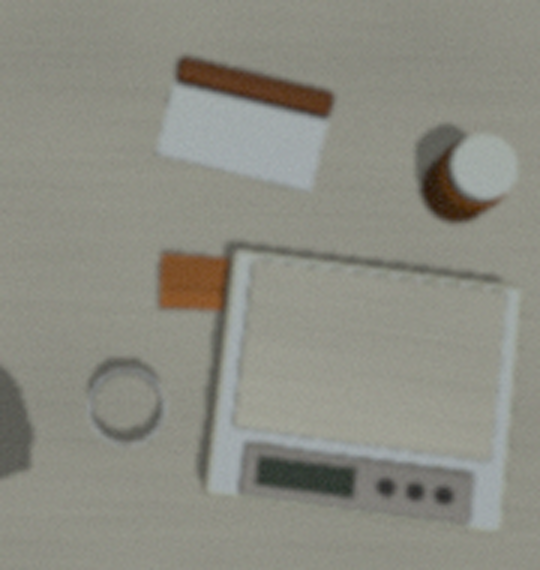

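Run:
```python
from h import *
t=cam('top');s=cam('scene')
P=lambda c:c['K']@np.c_[c['R'],c['t']]
print('heel',ray(t,(273.5,194),.023))
a=cv2.imread('pics/scene0.png');b=s['pixels']
t0=cv2.imread('pics/top0.png')
# plate/knob features tracked start->end in both views: height change by triangulation
fs=np.array([[150+290/4,110+308/4],[150+55/4,110+200/4],[150+398/4,110+190/4],[150+235/4,110+91/4],[150+283/4,110+114/4]],np.float32)
q,st,e=cv2.calcOpticalFlowPyrLK(a,b,fs.reshape(-1,1,2),None,winSize=(13,13))
for i in range(5): print(fs[i].round(1),(q[i,0]-fs[i]).round(2),e[i])
# predicted pixel shift for start tilt -> level
ctr=np.array([.521,-.170,0]);y=-np.radians(6.7);R=np.array([[np.cos(y),-np.sin(y)],[np.sin(y),np.cos(y)]])
from scipy.spatial.transform import Rotation as Ro
# tilt axis horizontal, passing through other two feet (-85,105),(85,-105)
Rz=Ro.from_euler('z',y); ax=np.array([-85,105,0])/np.hypot(85,105)
T=Ro.from_rotvec(.055*ax)
for nm,l in dict(bare=[.1,.12,.062],xm=[.1,-.12,.062],ym=[-.05,.12,.062],far=[-.1,-.12,.062]).items():
    l=np.array(l); d=T.apply(l)
    if nm=='bare' and d[2]>l[2]: T=T.inv(); d=T.apply(l)
    print(nm,d[2]-l[2],'pred shift',(proj(s,ctr+Rz.apply(l))-proj(s,ctr+Rz.apply(d))).round(2))
```

```text
heel [0.61602999 0.00858537 0.023     ]
[222.5 187. ] [-0.24 -2.54] [4.6298075]
[163.8 160. ] [ 0.21 -0.55] [5.4380546]
[249.5 157.5] [-0.23 -2.69] [22.536304]
[208.8 132.8] [0.29 1.15] [7.123829]
[220.8 138.5] [82.58 49.36] [24.345106]
bare -0.008517058211605366 pred shift [-0.2  -2.97]
xm -0.00021582827411435745 pred shift [ 0.06 -0.71]
ym -0.002108020392218926 pred shift [-0.12 -1.19]
far 0.008329555485067558 pred shift [0.2  1.51]
```

```bash
python3 -m creep '[[[0,0,0],0],[[0,0,0],0],[[0,0,0],0],[[0,0,0],0]]'; python3 -c "
from h import *
c=cam('scene');print(np.abs(c['pixels'].astype(int)-0).mean())
print(ctrl.close_job())"
```

```text
time: 12.08
eef_pos: [0.6293, 0.2721, 0.1425]
orientation: [3.096, 0.018, 1.496]
contact_force: [-0.3, 0.9, 0.4]
opening: -0.0001
90.52793206108942
the job is handed in; nothing more can be done
None
```

I pushed the wedge by its thick end with the shut fingertips, along the bench, under the bare foot. I stopped when the push rose from about 4 N to 9 N, then backed straight off, moved the hand clear and handed the job in at about 12 s. The job gave no verdict.

**Final checks**
- **Wedge position:** the thick end's face is about 84 mm from my estimate of the stem's axis, at the edge of the 84–88 mm range. The wedge's centre line passes within a few mm of the stem.
- **Level:** between the start and the end, the scale's bare corner rose and its far side dropped by about the pixel amounts I predict for going from 0.055 rad to level. Of the five tracked points, one lost its track, and another matched poorly and moved more than I predicted. I could not see the opposite foot directly.
- **Scale position and other objects:** the scale's corners and the cutter, jar and scraper look unmoved in the last pictures. I did not measure the tin separately, but it showed no sign of being moved.

**What disagreed:** the real fingertips sat about 20 mm above the reported TCP. Because of that, my first two approaches passed above the wedge without moving it. I found the offset from two camera views and went 20 mm lower. The reported TCP was about −7 mm during the push, with no sign of contact with the bench.

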